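# Strip a show-cage feeding station for washing

### The job

Strip the bird feeding station for washing. First lift the wooden perch off its brackets and stand it upright in the steel cup, and let go of it; then pinch the two blue catches of the orange seed cassette together, draw the cassette straight up out of its dock and finish while still holding it by the pinched catches, level, with its underside at least 15 cm above the table. Keep the cup standing and do not disturb the other things on the table.

Things in the scene. Friction and masses are not known exactly. Their poses are not given: they have to be found in the camera images.
- station: Fixed grey base plate 190 x 104 x 8 mm with a green dock and two grey perch brackets on its x axis. Origin: under the dock's centre, on the table; x along the plate from the low bracket to the high one (away from the robot), z up. Brackets: 23 mm wide forks, open upwards; the low one at x = -62 mm is 95 mm high with an end stop at x = -75, the high one at x = +74 mm is 189 mm high.
- dock_mouth (a point): Centre of the dock's mouth, 45 mm above the table at the top of its walls. The dock is 84 mm (x) by 58 mm (y) outside, its well 74 x 48 mm; axes as the station's.
- perch_center (a point): Middle of the perch, a round wooden dowel 190 mm long, 12 mm in diameter, 30 g. Its x axis is the dowel's axis. At the start it lies loose in the two brackets over the cassette, middle 135 mm above the table and 8 mm along the station's +x from its origin, and slopes up 35 degrees towards the station's +x.
- cup: Loose round steel cup, 48 mm outside at the rim, 40 mm inside, 80 mm high, 5 mm floor, 350 g. Origin: centre of its underside. Stands on the table left or right of the station.
- cassette_center (a point): Centre of the orange seed cassette: 70 mm along x, 44 mm along y (21 mm in the middle, behind the catches), 80 mm high, about 0.2 kg. z up, y from the right catch to the left one; axes as the station's when seated. It sits loose in the dock with 2 mm play each way, underside 8 mm above the table; this point is 40 mm above its underside.
- catch_left_pad (a point): Middle of the outer face of the blue thumb pad of the catch on the cassette's +y side. The pad is 24 mm wide (along x), 34 mm high and this point is 76 mm above the table when seated, pad from 59 to 93 mm. The catch slides straight inwards against a spring.
- catch_right_pad (a point): The same for the catch on the cassette's -y side. The outer faces of the two pads are 59 mm apart when free and 45 mm when both are pinched home.
- catch_left (a joint): Travel of the left catch: 0 free (barb under the dock's lip: the cassette cannot be lifted more than about 3 mm), 0.007 m pinched home; the barb clears the lip from 0.0045 m. Spring 3 N at 0, 7 N pinched home.
- catch_right (a joint): The same for the right catch.
- seed_jar: Bystander: amber seed jar with yellow cap, 68 mm in diameter, 100 mm high, on the other side of the station from the cup. Origin: centre of its underside.
- spray: Bystander: blue bottle, 60 mm in diameter, 170 mm high, beyond the station to the left. Origin: centre of its underside.
- brush: Bystander: hand brush 200 mm long lying beyond the station to the right.
- stamp: Bystander: wooden stamp, 36 mm in diameter, 72 mm high, left near side.
- tape: Bystander: roll of clear tape, 90 mm in diameter, 30 mm high, lying right near side.

How it is judged:
On the way, in this order (a step that is already met when the one before it is completed fails the run):
1. the perch stands in the cup, let go (angle between the x axis of perch_center and the z axis of cup, either way round below 0.5 rad and z of perch_center in the frame of cup between 0.07 and 0.115 m and horizontal distance between perch_center and cup below 0.045 m and contact force between the fingers and perch below 0.05 N and angle between cup's own z axis and vertical below 0.15 rad), for 0.2 s.
2. both catches are pinched while the cassette is still in its dock (value of joint each of catch_left, catch_right above 0.0045 m and z of cassette_center in the frame of station below 0.075 m), for 0.1 s.
At the end, for the whole second after the job is handed in: Cassette held still by both catches (each pinched over 4 mm, finger force over 2 N), within 0.3 rad of level, centre over 180 mm up, touching nothing else; perch standing on the floor of the upright cup, within 0.5 rad of its axis (height (world z) of cassette_center above 0.18 m and angle between cassette_center's own z axis and vertical below 0.3 rad and value of joint each of catch_left, catch_right above 0.004 m and contact force between the fingers and catch_left above 2 N and contact force between the fingers and catch_right above 2 N and linear speed of cassette below 0.05 m/s and contact force between cassette and station below 0.05 N and contact force between cassette and cup below 0.05 N and contact force between cassette and perch below 0.05 N and contact force between cassette and seed_jar below 0.05 N and contact force between cassette and spray below 0.05 N and angle between the x axis of perch_center and the z axis of cup, either way round below 0.5 rad and z of perch_center in the frame of cup between 0.07 and 0.115 m and horizontal distance between perch_center and cup below 0.045 m and angle between cup's own z axis and vertical below 0.15 rad); the arm keeps its last pose, push and grip.
It fails at once if a bystander was disturbed (moved over 30 mm) (distance of any of seed_jar, spray, brush, stamp, tape from where it was at the start of the episode above 0.03 m).
It fails at once if the cup was tipped over (angle between cup's own z axis and vertical above 0.6 rad).
It also fails if it takes over 51 s, if anything falls off the work surface, if the arm or the gripper's body presses on something with over 40 N, if the wrist force passes 120 N, or if a joint passes its speed limit or range.

### The arm

A 7-joint arm with a two-finger parallel gripper is mounted at the origin on the work surface. World frame = base frame: x ahead of the robot, y to its left, z up, the work surface at z = 0. Lengths are in m, angles in rad, forces in N, time in s.
With the tool pointing down it reaches from about 0.425 to 0.925 m from the base axis. Payload 6.8 kg.
Tool frame: the origin (TCP) lies between the finger pads; the fingertips stand 22 mm ahead of it and the grasp point (between the pads) lies 3 mm ahead of it; z points along the fingers, y is the direction in which the jaws open and shut (so a half turn about z gives the same grasp; the last joint's range is limited). The gripper opens to 85 mm and grips with 20 to 120 N. Pads are 22 mm wide; open, the fingers measure 114 mm over their backs; the gripper's body (76 mm by 85 mm) begins 54 mm behind the grasp point. The pads swing forward as they close: fully open they stand 13 mm farther back than shut.
Start: joints at [-1.244, 0.477, 0.022, 1.555, -0.011, 1.109, -0.083], TCP at [0.284, 0.612, 0.253] pointing down, gripper open.
Joint ranges: [-2.96, 2.96], [-0.34, 2.1], [-1.41, 1.46], [0.24, 2.44], [-1.37, 4.51], [0.17, 1.92], [-2.96, 2.96]. Speed limits (rad/s): [2.39, 2.39, 3.14, 3.14, 3.14, 3.14, 3.14].

### API

Orientations are given as a unit quaternion [w, x, y, z].
In Python, from station import bot gives the robot as it stands. The module is installed in compiled form; this text tells all that it offers.
- The arm moves only by the tool drive_tool, never from a script. Its argument "series" is one flat list of numbers, 7 for each row, row after row: the opening, from -1 (shut) to 1 (fully open), then the shift along the tool's x, y, z in mm, then the turn, a rotation vector about the tool's x, y, z in rad. In form: [jaw, x, y, z, wx, wy, wz, jaw, x, y, z, wx, wy, wz, ...]. A call has 1 to 12 rows; each row shifts and turns the commanded pose from where the row before left it, along the tool's axes as they then stand; what a row does not reach is not made up. A row lasts 1/8 s, in which the tool goes at most 62.5 mm and 10.7 degrees, less where a joint would pass 70% of its speed; a pose out of reach is approached as far as the arm can. A call with a gripper value outside its range is refused whole. The fingers move at their own pace and stop on an object; "force" is the grip in N (left out, the last holds). Time passes only in rows, so rows that do not move let the fingers close. It gives the time, the measured TCP pose, the force and the opening at its end, in the units of the state.
- bot.get_obs(): the state, without advancing time (a new reading comes with each control period).
- bot.read_camera(name): name is "scene" or "side" or "wrist"; returns a dict with "pixels" (420x560x3 uint8, blue, green, red), "camera_matrix" (3x3 intrinsics, pixels), "rvec" (rotation vector, rad) and "tvec" (3), from world to camera coordinates, as OpenCV has them. Camera axes: x right, y down, z forward; pixel columns grow to the right and rows downward; lengths in m; the calibration is good to about 2 mm. A picture is of the moment at which its call begins. There is no depth.
- bot.hand_in(): hands the job in, once; it reports no verdict.
The state is a dict: "t": time; "q": joint angles; "joint_vel": joint speeds; "joint_torque": joint torques, N m; "eef_pos": TCP position; "tool_rot": TCP orientation; "contact_force": force on the tool from outside, world axes, zero at the start; "torque": the same for the moment, N m; "gripper_width": opening from 0.0 (shut) to 1.0 (fully open).
Only numpy, scipy, OpenCV 4.12 (cv2) and the standard library are available. Lean on these libraries where they do the work, as an engineer would, in place of code of your own. Each camera call takes 0.05 s, during which the arm holds its last target. There are 200 camera calls.

## Working session

There is one attempt and no reset: what is moved stays moved. The work goes in short steps, Python scripts to look and compute and a tool call to move; the robot and the scene stay as the last step left them, time stands still between calls to the robot, and variables do not carry over. Pictures are saved under pics/ and viewed, about 8 in all and at most 12, crops included, and the job is handed in when it is done.

Besides the shell and the picture viewer there is one more tool, called after ">>>" as name(argument=value, ...) on one line, values as JSON. drive_tool: Moves the arm, as the interface text tells. Its arguments: {"type":"object","properties":{"series":{"type":"array"},"force":{"type":"number"}},"required":["series"]}

```bash
ls; mkdir -p pics; cat > h.py <<'E'
import numpy as np, cv2
from station import bot
def shot(name, save=None):
    c=bot.read_camera(name)
    if save: cv2.imwrite('pics/'+save,c['pixels'])
    return c
def ray(c,uv):
    R,_=cv2.Rodrigues(np.array(c['rvec'],float)); t=np.array(c['tvec'],float).ravel()
    d=R.T@np.linalg.inv(np.array(c['camera_matrix']))@np.array([uv[0],uv[1],1.]); return -R.T@t,d/np.linalg.norm(d)
def onz(c,uv,z):
    o,d=ray(c,uv); return o+d*(z-o[2])/d[2]
def tri(c1,a,c2,b):
    o1,d1=ray(c1,a); o2,d2=ray(c2,b)
    s=np.linalg.lstsq(np.c_[d1,-d2],o2-o1,rcond=None)[0]
    p,q=o1+s[0]*d1,o2+s[1]*d2; return (p+q)/2,np.linalg.norm(p-q)
def proj(c,P):
    return cv2.projectPoints(np.array(P,float).reshape(-1,3),np.array(c['rvec'],float),np.array(c['tvec'],float),np.array(c['camera_matrix'],float),None)[0].reshape(-1,2)
E
python3 - <<'E'
from h import *
import pickle
cs={n:shot(n,n+'0.png') for n in('scene','side','wrist')}
pickle.dump(cs,open('c0.pkl','wb'))
for n,c in cs.items(): print(n,ray(c,(280,210)))
cv2.imwrite('pics/both.png',cv2.resize(np.hstack([cs['scene']['pixels'],cs['side']['pixels']]),(800,300)))
print(bot.get_obs())
E
```

```text
pics
scene (array([0.97418944, 0.75235783, 0.81014171]), array([-0.41973992, -0.66813789, -0.61433717]))
side (array([ 0.31025239, -0.9232706 ,  1.10489103]), array([ 0.16101832,  0.66421547, -0.72999378]))
wrist (array([0.2237612 , 0.63987027, 0.37215331]), array([ 0.24479899, -0.1201413 , -0.96210162]))
{'t': 0.15, 'q': array([-1.24410675,  0.47761506,  0.02236384,  1.55618513, -0.01150489,
        1.10928691, -0.08313011]), 'joint_vel': array([ 5.58228767e-04, -2.98036098e-03,  4.73253781e-04, -1.19017048e-03,
        3.56071725e-04,  1.47538362e-04,  2.06745499e-05]), 'joint_torque': array([ 1.89670311e-03, -5.96925116e+01,  1.60956915e+00, -2.81491435e+01,
        1.25999789e-02,  6.49590816e-03,  2.54139331e-05]), 'eef_pos': array([0.28416271, 0.61182506, 0.25256268]), 'tool_rot': array([-9.89046044e-05,  2.15700757e-01,  9.76459276e-01, -6.75842034e-04]), 'contact_force': array([-0.2219366 , -0.35830751, -0.51095474]), 'torque': array([-0.05165461,  0.00299547, -0.02343582]), 'gripper_width': 1.00173605011974}
```

View pics/scene0.png

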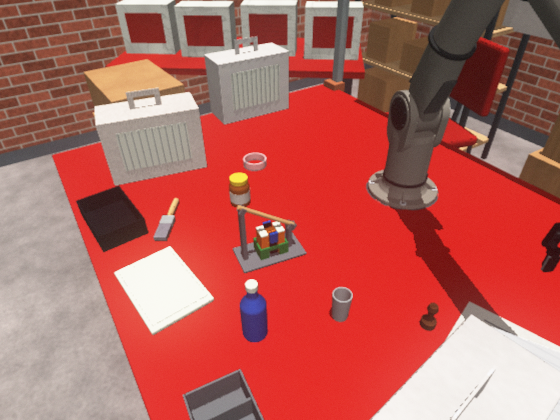

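View pics/side0.png

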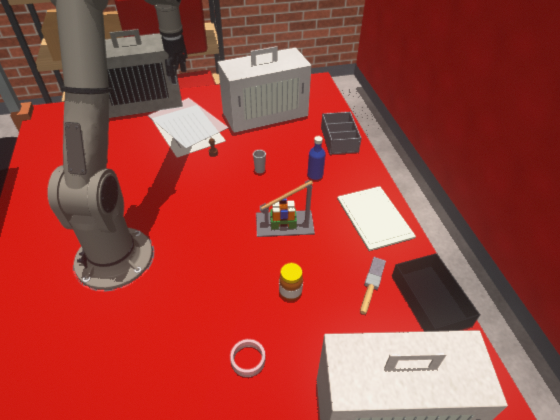

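The scene view shows the station at about (270,245), perch from (240,208) to (292,222), cup at (342,303) and spray at (254,315). The side view shows the perch from (262,207) to (312,184), the cup at (260,161), the jar at (291,281) and the plate at (285,223). Next I zoom in for pixel detail.

```bash
python3 - <<'E'
from h import *
import pickle
cs=pickle.load(open('c0.pkl','rb'))
a=cs['scene']['pixels'][190:330,225:365]; b=cs['side']['pixels'][140:245,240:330]
b=cs['side']['pixels'][130:270,200:340]
im=np.hstack([cv2.resize(x,(400,400),interpolation=cv2.INTER_CUBIC) for x in(a,b)])
cv2.imwrite('pics/crop.png',im)
# cup rim by rays, plate corners by grey mask
for n in('scene','side'):
    c=cs[n]; hsv=cv2.cvtColor(c['pixels'],cv2.COLOR_BGR2HSV)
    m=((hsv[...,1]<90)).astype(np.uint8)
    k,lab,st,ce=cv2.connectedComponentsWithStats(m)
    for i in range(1,k):
        if 80<st[i,4]<6000: print(n,st[i],ce[i].round(1),onz(c,ce[i],0.0).round(3))
E
```

```text
scene [243 153  24  15 121] [254.2 158.8] [ 0.329 -0.46   0.   ]
scene [230 192  20  13 182] [239.5 198.3] [ 0.501 -0.26   0.   ]
scene [ 77 201  51  37 589] [101. 221.] [ 0.932 -0.396  0.   ]
scene [ 233  209   73   64 1344] [264.2 249.5] [0.56  0.004 0.   ]
scene [154 215  21  26 340] [164.  227.1] [ 0.772 -0.255 -0.   ]
scene [272 221  13  12  87] [278.  226.6] [ 0.471 -0.061  0.   ]
scene [256 225  12  13  95] [261.6 230.9] [ 0.525 -0.072 -0.   ]
scene [ 114  246  100   89 4826] [162.5 288.5] [ 0.862 -0.015  0.   ]
scene [245 279  13  15 159] [251.1 285.9] [0.661 0.105 0.   ]
scene [332 287  21  35 551] [341.  302.7] [ 0.497  0.277 -0.   ]
scene [ 183  369   81   51 2710] [223.  399.9] [0.86  0.342 0.   ]
side [ 322  112   39   42 1312] [340.5 132.5] [0.9   0.457 0.   ]
side [253 150  13  23 225] [259.  160.3] [0.534 0.356 0.   ]
side [ 256  185   58   51 1091] [286.2 220.9] [0.563 0.028 0.   ]
side [ 338  187   77   64 2799] [375.5 217.9] [ 0.864 -0.025  0.   ]
side [365 257  21  32 381] [375.  272.3] [ 0.778 -0.236  0.   ]
side [280 286  22  12 155] [290.2 292.5] [ 0.508 -0.248  0.   ]
side [231 340  34  37 352] [247.5 358.5] [ 0.35  -0.419  0.   ]
```

View pics/crop.png

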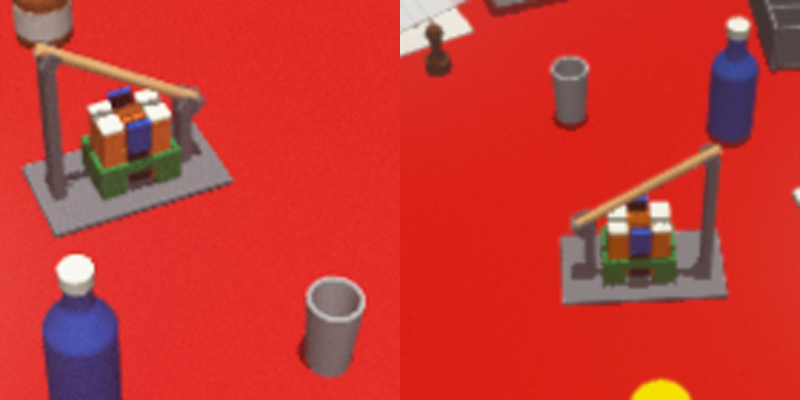

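The crop shows the perch ends (scene (238,207)/(296,224), side (312,182)/(262,208)), the plate corners, and the cup rim (scene (342.6,294.7), side (259.5,153.8)). Now I measure by rays.

```bash
cat > m.py <<'E'
from h import *
import pickle
cs=pickle.load(open('c0.pkl','rb')); s,d=cs['scene'],cs['side']
S=lambda x,y:(225+.35*x,190+.35*y); D=lambda x,y:(200+.35*(x-400),130+.35*y)
for a,b in(((38,48),(720,148)),((203,98),(578,222))): print('perch end',tri(s,S(*a),d,D(*b)))
print('cup rim',tri(s,S(336,299),d,D(570,68)), onz(s,S(336,299),.08), onz(d,D(570,68),.08))
for p in((22,170),(60,234),(232,181)): print('plate s',onz(s,S(*p),.008).round(4))
for p in((562,302),(727,297),(720,235),(560,238)): print('plate d',onz(d,D(*p),.008).round(4))
def mask(c,lo,hi,box):
    h=cv2.cvtColor(c['pixels'],cv2.COLOR_BGR2HSV); m=cv2.inRange(h,lo,hi); z=np.zeros_like(m); x0,y0,x1,y1=box; z[y0:y1,x0:x1]=m[y0:y1,x0:x1]; return z
for n,c,b in(('s',s,(232,198,302,262)),('d',d,(252,175,318,240))):
    w=mask(c,(8,60,120),(22,200,255),b); ys,xs=np.nonzero(w); 
    l=cv2.fitLine(np.c_[xs,ys].astype(np.float32),cv2.DIST_HUBER,0,.01,.01).ravel(); t=(np.c_[xs,ys]-l[2:])@l[:2]
    print(n,'wood',len(xs),l[2:]+t.min()*l[:2],l[2:]+t.max()*l[:2])
    g=mask(c,(40,80,30),(80,255,255),b); pts=cv2.findNonZero(g); print(n,'green',len(pts),cv2.convexHull(cv2.findNonZero(g)).reshape(-1,2).tolist())
E
python3 m.py
```

```text
perch end (array([0.6329759 , 0.00553248, 0.18808982]), np.float64(0.004145297504447178))
perch end (array([0.47811968, 0.03634534, 0.07878614]), np.float64(0.011758946944838295))
cup rim (array([0.52606601, 0.30517479, 0.07632757]), np.float64(0.004246644481629372)) [0.52609353 0.30787984 0.08      ] [0.52700529 0.29921079 0.08      ]
plate s [ 0.6408 -0.0384  0.008 ]
plate s [0.6511 0.0602 0.008 ]
plate s [0.472  0.0905 0.008 ]
plate d [ 0.4523 -0.0202  0.008 ]
plate d [ 0.6378 -0.0544  0.008 ]
plate d [0.6567 0.0405 0.008 ]
plate d [0.4689 0.0777 0.008 ]
s wood 416 [232.51590215 203.12707335] [291.99267923 228.6734241 ]
s green 220 [[287, 251], [281, 253], [268, 257], [261, 259], [254, 240], [254, 238], [285, 238], [286, 239], [287, 241]]
d wood 270 [261.08330622 209.15055402] [311.98997274 180.98187632]
d green 116 [[296, 220], [295, 227], [272, 227], [271, 222], [271, 210], [295, 212], [296, 219]]
```

>>> drive_tool(series=[1, -40, -34, -20, 0, 0, 0, 1, -43, -34, -20, 0, 0, 0, 1, -43, -34, -20, 0, 0, 0, 1, -43, -35, -20, 0, 0, 0, 1, -43, -35, 0, 0, 0, 0, 1, -43, -35, 0, 0, 0, 0, 1, -43, -35, 0, 0, 0, 0, 1, -43, -35, 0, 0, 0, 0, 1, -43, -35, 0, 0, 0, 0, 1, -43, -35, 0, 0, 0, 0, 1, -43, -35, 0, 0, 0, 0, 1, -43, -34, 0, 0, 0, 0])

```text
t: 1.65
eef_pos: [0.5747, 0.0172, 0.3332]
tool_rot: [-0.0, 0.216, 0.976, 0.0]
contact_force: [1.3, 0.7, -0.7]
gripper_width: 0.998
```

>>> drive_tool(series=[1, 0, 0, 0, 0, 0, 0.18, 1, 0, 0, 0, 0, 0, 0.18, 1, 0, 0, 0, 0, 0, 0.18, 1, 0, 0, 0, 0, 0, 0.18, 1, 0, 0, 0, 0, 0, 0.18, 1, 0, 0, 0, 0, 0, 0.18, 1, 0, 0, 0, 0, 0, 0.18, 1, 0, 0, 0, 0, 0, 0.18, 1, 0, 0, 0, 0, 0, 0.18, 1, 0, 0, 0, 0, 0, 0.18, 1, 0, 0, 0, 0, 0, 0.18, 1, 0, 0, 0, 0, 0, 0.18])

```text
t: 3.15
eef_pos: [0.5741, 0.0189, 0.3331]
tool_rot: [-0.0, 0.964, 0.267, -0.0]
contact_force: [-0.2, -0.4, -0.5]
gripper_width: 1.002
```

>>> drive_tool(series=[1, 0, 0, 0, 0, 0, 0.18, 1, 0, 0, 0, 0, 0, 0.18, 1, 0, 0, 0, 0, 0, 0.18, 1, 0, 0, 0, 0, 0, 0.18, 1, 0, 0, 0, 0, 0, 0])

```text
t: 3.78
eef_pos: [0.5742, 0.019, 0.333]
tool_rot: [0.0, 0.996, -0.086, -0.0]
contact_force: [-0.1, -0.2, 0.4]
gripper_width: 1.003
```

```bash
python3 - <<'E'
from h import *
import pickle
c=shot('wrist','w1.png'); pickle.dump(c,open('c1.pkl','wb')); o=bot.get_obs()
print(o['t'],o['q'].round(3),o['eef_pos'],o['tool_rot']); print(ray(c,(280,210)))
E
```

```text
3.825 [-0.839  0.326  0.899  1.745 -0.272  1.203 -1.606] [0.57421443 0.0190608  0.33308212] [ 1.29913657e-04  9.96421693e-01 -8.45207204e-02 -2.02310825e-04]
(array([0.63895776, 0.00788939, 0.45269178]), array([-0.26522227,  0.05294877, -0.96273235]))
```

View pics/w1.png

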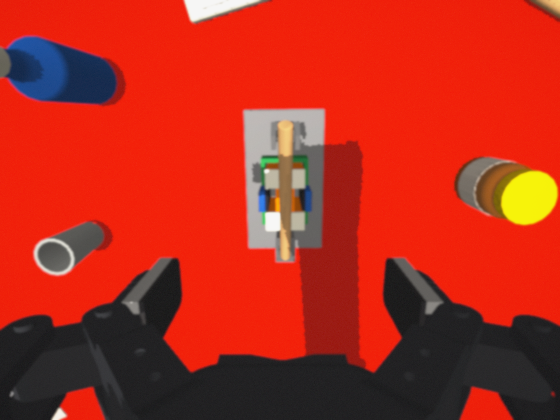

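The wrist view shows the plate with corners at about (244,110), (325,109), (322,248), (248,248), the perch from (287,124) to (286,258), and the cup rim at about (55,257). I refine these with masks.

```bash
python3 - <<'E'
from h import *
import pickle
c=pickle.load(open('c1.pkl','rb')); im=c['pixels']; h=cv2.cvtColor(im,cv2.COLOR_BGR2HSV)
red=cv2.inRange(h,(0,200,60),(6,255,255))
z=np.zeros_like(red); z[100:270,230:340]=255-red[100:270,230:340]
# drop dark shadow of red hue already in mask
cnt=max(cv2.findContours(z,cv2.RETR_EXTERNAL,cv2.CHAIN_APPROX_NONE)[0],key=cv2.contourArea)
print('plate',cv2.approxPolyDP(cnt,3,True).reshape(-1,2).tolist())
box=[(244,110),(325,109),(322,248),(248,248)]
P=np.array([onz(c,p,.008) for p in box]); print(P.round(4),P.mean(0)); 
print([np.linalg.norm(P[i]-P[i-1]).round(4) for i in range(4)])
v=(P[0]-P[3])+(P[1]-P[2]); w=(P[0]-P[1])+(P[3]-P[2]); print('yaw',np.degrees(np.arctan2(v[1],v[0])),np.degrees(np.arctan2(w[1],w[0]))-90)
w=cv2.inRange(h,(10,60,80),(22,220,255)); ys,xs=np.nonzero(w[115:265,270:300]); xs+=270;ys+=115
for r in range(120,262,10):
    k=xs[ys==r]; print(r,k.min() if len(k) else None,k.max() if len(k) else None,end='; ')
print('\nends',onz(c,(287,122),.189+.003),onz(c,(285.5,261),.0805))
# cup rim
m=cv2.inRange(h,(0,0,0),(180,120,255)); z=np.zeros_like(m); z[215:280,25:110]=m[215:280,25:110]
ct=max(cv2.findContours(z,cv2.RETR_EXTERNAL,cv2.CHAIN_APPROX_NONE)[0],key=cv2.contourArea).reshape(-1,2); print('cup box',cv2.boundingRect(ct))
l=ct[ct[:,0]<55]; print(cv2.fitEllipse(l) if len(l)>5 else 0)
for p in((55,257),): print('cup',onz(c,p,.08))
E
```

```text
plate [[243, 109], [247, 246], [273, 248], [275, 262], [294, 262], [297, 248], [322, 247], [325, 109]]
[[ 0.6543  0.0547  0.008 ]
 [ 0.6379 -0.0469  0.008 ]
 [ 0.4513 -0.0166  0.008 ]
 [ 0.4691  0.0866  0.008 ]] [0.55313311 0.01944868 0.008     ]
[np.float64(0.1879), np.float64(0.1029), np.float64(0.1891), np.float64(0.1048)]
yaw -9.502641122037392 -9.487052095280916
120 282 288; 130 277 293; 140 277 292; 150 278 292; 160 280 291; 170 278 292; 180 279 291; 190 276 293; 200 270 292; 210 270 299; 220 280 290; 230 280 290; 240 280 290; 250 280 290; 260 283 287; 
ends [0.63391386 0.00520361 0.192     ] [0.47277395 0.03280392 0.0805    ]
cup box (34, 222, 70, 53)
((56.35050582885742, 255.90122985839844), (37.1571044921875, 45.7479362487793), 107.5395278930664)
cup [0.52466043 0.3037773  0.08      ]
```

```bash
python3 - <<'E'
import cv2,numpy as np
im=cv2.imread('pics/w1.png'); a=cv2.resize(im[210:290,20:120],(400,320),interpolation=cv2.INTER_CUBIC); b=cv2.resize(im[100:270,230:340],None,fx=3.2,fy=3.2,interpolation=cv2.INTER_CUBIC)
o=np.zeros((544,760,3),np.uint8); o[:320,:400]=a; o[:b.shape[0],402:402+b.shape[1]]=b[:, :358]; cv2.imwrite('pics/w1c.png',o)
E
```

```text
(no output)
```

View pics/w1c.png

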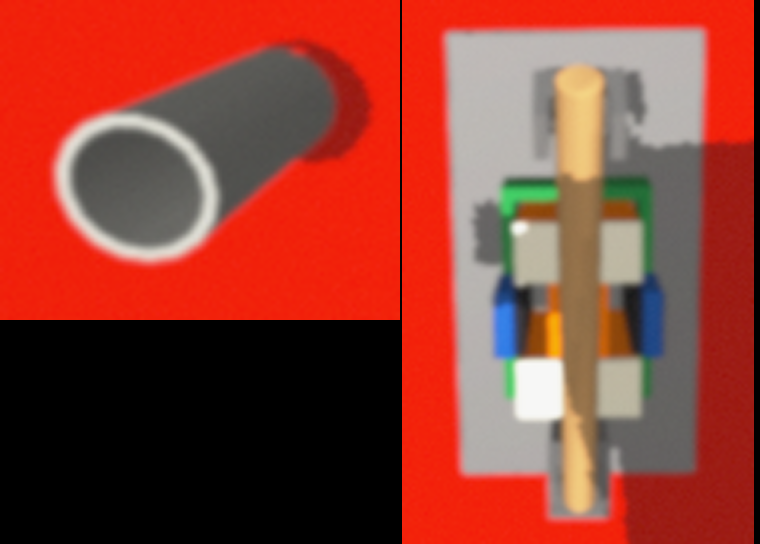

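```bash
python3 - <<'E'
from h import *
import pickle
c=pickle.load(open('c1.pkl','rb'))
C=lambda x,y:(230+(x-402+.5)/3.2-.5,100+(y+.5)/3.2-.5)
a,b=onz(c,C(497,318),.093),onz(c,C(662,318),.093); print('pads',a,b,np.linalg.norm(a-b),(a+b)/2)
print('cassette top',onz(c,C(578,320),.088), [onz(c,C(*p),.088).round(4) for p in((514,220),(642,220),(642,420),(514,420))])
print('dock far edge mid',onz(c,C(577,181),.045), 'perch mid proj', proj(c,[.5533,.019,.135]))
R=np.array([np.cos(np.radians(-9.5)),np.sin(np.radians(-9.5))])
for n in((.5454,.0203),(.5531,.0194)): print(n,'dock far mid pred',np.array(n)+.042*R)
E
```

```text
pads [0.55609903 0.04791779 0.093     ] [ 0.54641735 -0.00801039  0.093     ] 0.05675998078385257 [0.55125819 0.0199537  0.093     ]
cassette top [0.54941974 0.02075607 0.088     ] [array([0.5877, 0.0363, 0.088 ]), array([ 0.5803, -0.0066,  0.088 ]), array([0.5092, 0.0044, 0.088 ]), array([0.517 , 0.0495, 0.088 ])]
dock far edge mid [0.59213518 0.01353361 0.045     ] perch mid proj [[286.0757857  207.12657681]]
(0.5454, 0.0203) dock far mid pred [0.586824 0.013368]
(0.5531, 0.0194) dock far mid pred [0.594524 0.012468]
```

Station origin ≈ (0.550, 0.020) with yaw −9.5°, and cup ≈ (0.525, 0.304). I descend onto the perch and grasp it.

>>> drive_tool(series=[1, -4, 3, 0, 0, 0, 0, 1, 0, 0, 50, 0, 0, 0, 1, 0, 0, 50, 0, 0, 0, 1, 0, 0, 50, 0, 0, 0, 1, 0, 0, 26, 0, 0, 0, 1, 0, 0, 10, 0, 0, 0, 1, 0, 0, 0, 0, 0, 0])

```text
t: 4.7
eef_pos: [0.57, 0.0164, 0.1476]
tool_rot: [-0.0, 0.996, -0.086, -0.0]
contact_force: [0.6, 0.5, -0.0]
gripper_width: 1.002
```

>>> drive_tool(series=[-1, 0, 0, 0, 0, 0, 0, -1, 0, 0, 0, 0, 0, 0, -1, 0, 0, 0, 0, 0, 0, -1, 0, 0, 0, 0, 0, 0, -1, 0, 0, 0, 0, 0, 0, -1, 0, 0, 0, 0, 0, 0], force=40)

```text
t: 5.45
eef_pos: [0.57, 0.0166, 0.1476]
tool_rot: [-0.0, 0.996, -0.086, 0.0]
contact_force: [-1.2, 1.1, 4.1]
gripper_width: 0.128
```

>>> drive_tool(series=[-1, 0, 0, -20, 0, 0, 0, -1, 0, 0, -40, 0, 0, 0, -1, 0, 0, -50, 0, 0, 0, -1, 0, 0, -50, 0, 0, 0, -1, 0, 0, -23, 0, 0, 0])

```text
t: 6.08
eef_pos: [0.5708, 0.0157, 0.3343]
tool_rot: [-0.001, 0.996, -0.087, 0.002]
contact_force: [0.3, 0.7, -0.9]
gripper_width: 0.124
```

>>> drive_tool(series=[-1, -15, -46, 0, 0, 0, 0, -1, -16, -46, 0, 0, 0, 0, -1, -15, -46, 0, 0, 0, 0, -1, -16, -46, 0, 0, 0, 0, -1, -15, -46, 0, 0, 0, 0, -1, -16, -46, 0, 0, 0, 0, -1, 0, 0, 0, 0, 0, -0.15, -1, 0, 0, 0, 0, 0, -0.15, -1, 0, 0, 0, 0, 0, -0.15, -1, 0, 0, 0, 0, 0, -0.15, -1, 0, 0, 0, 0, 0, 0])

```text
t: 7.45
eef_pos: [0.526, 0.304, 0.3313]
tool_rot: [-0.0, 0.978, 0.211, 0.0]
contact_force: [0.6, 0.2, -0.3]
gripper_width: 0.125
```

>>> drive_tool(series=[-1, 0, 0, 0, 0, 0.12, 0, -1, 0, 0, 0, 0, 0.12, 0, -1, 0, 0, 0, 0, 0.12, 0, -1, 0, 0, 0, 0, 0.12, 0, -1, 0, 0, 0, 0, 0.12, 0, -1, 0, 0, 0, 0, 0.12, 0, -1, 0, 0, 0, 0, 0.12, 0, -1, 0, 0, 0, 0, 0.12, 0, -1, 0, 0, 0, 0, 0, 0, -1, 0, 0, 0, 0, 0, 0])

```text
t: 8.7
eef_pos: [0.5355, 0.2946, 0.3377]
tool_rot: [-0.071, 0.9, 0.188, 0.386]
contact_force: [-0.3, -0.5, -0.6]
gripper_width: 0.126
```

```bash
python3 - <<'E'
from h import *
import pickle
cs={n:shot(n) for n in('scene','side','wrist')}; pickle.dump(cs,open('c2.pkl','wb'))
o=bot.get_obs(); print(o['t'],o['q'].round(3),o['eef_pos'],o['tool_rot'].round(4))
from scipy.spatial.transform import Rotation as T
R=T.from_quat(np.roll(o['tool_rot'],-1)).as_matrix(); print(R.round(3)); g=o['eef_pos']+.003*R[:,2]
for n in('scene','side'):
    u,v=proj(cs[n],g)[0].astype(int); print(n,u,v)
    x0,y0=np.clip(u-60,0,440),np.clip(v-50,0,280)
    a=cv2.resize(cs[n]['pixels'][y0:y0+140,x0:x0+120],(360,420),interpolation=cv2.INTER_CUBIC); cs[n]=(a,x0,y0); print(x0,y0)
cv2.imwrite('pics/c2.png',np.hstack([cs['scene'][0],cs['side'][0]]))
E
```

```text
8.85 [-1.249 -0.015  0.525  2.219  1.018  0.29  -2.775] [0.53480499 0.29611127 0.33760756] [-0.071   0.8999  0.1891  0.3865]
[[ 0.63   0.395  0.669]
 [ 0.286 -0.918  0.274]
 [ 0.722  0.018 -0.691]]
scene 346 206
286 156
side 260 92
200 42
```

View pics/c2.png

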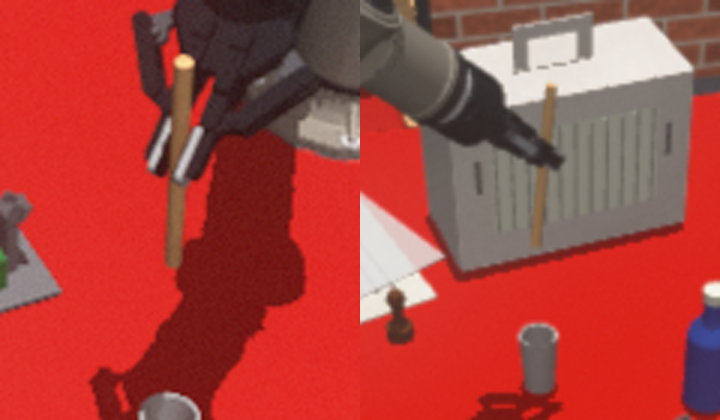

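The crops show the perch held nearly upright, top at scene (347.3,176.7)/side (263.7,70.7) and bottom at scene (344,244.7)/side (259,123.7). The cup still stands below it. I triangulate the ends.

```bash
python3 - <<'E'
from h import *
import pickle
cs=pickle.load(open('c2.pkl','rb')); s,d=cs['scene'],cs['side']
f=lambda x,y,x0,y0:((x+.5)/3-.5+x0,(y+.5)/3-.5+y0)
t=tri(s,f(184,62,286,156),d,f(191,86,200,42)); b=tri(s,f(174,266,286,156),d,f(177,245,200,42))
print(t,b,np.linalg.norm(t[0]-b[0])); v=t[0]-b[0]; print('axis',v/np.linalg.norm(v),'mid',(t[0]+b[0])/2)
# cup rim in same frames for a relative measure (calibration cancels)
c=tri(s,f(170,411,286,156),d,f(178,334,200,42)); print('cup rim',c)
from scipy.spatial.transform import Rotation as T
R=T.from_quat(np.roll([-0.071,.9,.189,.3865],-1)).as_matrix()
print('world down in tool',R.T@[0,0,-1],'X',R.T@[1,0,0],'Y',R.T@[0,1,0])
E
```

```text
(array([0.54731887, 0.30025434, 0.40997885]), np.float64(0.0013696422981780507)) (array([0.52464617, 0.28863069, 0.22266322]), np.float64(0.002301859509464722)) 0.18904048158142542
axis [0.11993571 0.06148759 0.99087573] mid [0.53598252 0.29444251 0.31632104]
cup rim (array([0.52486707, 0.30345061, 0.08127597]), np.float64(0.0024160736384761703))
world down in tool [-0.72243379 -0.01829436  0.69119804] X [0.62984689 0.39502602 0.66876553] Y [ 0.28527585 -0.91848776  0.2738575 ]
```

>>> drive_tool(series=[-1, 1, -13, 1, 0, 0, 0, -1, -22, 0, 21, 0, 0, 0, -1, -22, -1, 21, 0, 0, 0, -1, -22, 0, 21, 0, 0, 0, -1, -22, -1, 21, 0, 0, 0, -1, 0, 0, 0, 0, 0, 0])

```text
t: 9.6
eef_pos: [0.5348, 0.31, 0.2638]
tool_rot: [-0.061, 0.912, 0.194, 0.356]
contact_force: [0.4, -0.7, -0.2]
gripper_width: 0.127
```

```bash
cat > m2.py <<'E'
from h import *
import pickle,sys
from scipy.spatial.transform import Rotation as T
cs={n:shot(n) for n in('scene','side')}; pickle.dump(cs,open(sys.argv[1]+'.pkl','wb'))
o=bot.get_obs(); R=T.from_quat(np.roll(o['tool_rot'],-1)).as_matrix(); print(o['t'],o['q'].round(3),o['eef_pos'].round(4),o['contact_force'].round(1)); print(R.round(3))
# perch in tool frame, from the triangulation at c2
R0=T.from_quat(np.roll([-0.071,.9,.189,.3865],-1)).as_matrix(); p0=np.array([.5348,.2961,.3376])
for e in((.5473,.3003,.41),(.5246,.2886,.2227)): print('end pred',(o['eef_pos']+R@R0.T@(np.array(e)-p0)).round(4))
print('down in tool',(R.T@[0,0,-1]).round(3),'X',R[0].round(3),'Y',R[1].round(3))
out=[]
for n in('scene','side'):
    u,v=proj(cs[n],[.525,.304,.1])[0].astype(int); x0,y0=max(u-60,0),max(v-80,0); print(n,x0,y0)
    out.append(cv2.resize(cs[n]['pixels'][y0:y0+140,x0:x0+120],(360,420),interpolation=cv2.INTER_CUBIC))
cv2.imwrite('pics/'+sys.argv[1]+'.png',np.hstack(out))
E
python3 m2.py c3
```

```text
9.7 [-1.259  0.144  0.567  2.243  1.142  0.17  -2.958] [0.5354 0.3093 0.2648] [ 0.4 -0.1  0.7]
[[ 0.671  0.396  0.627]
 [ 0.309 -0.918  0.249]
 [ 0.674  0.027 -0.738]]
end pred [0.5521 0.316  0.3362]
end pred [0.5185 0.2979 0.151 ]
down in tool [-0.674 -0.027  0.738] X [0.671 0.396 0.627] Y [ 0.309 -0.918  0.249]
scene 282 207
side 198 68
```

View pics/c3.png

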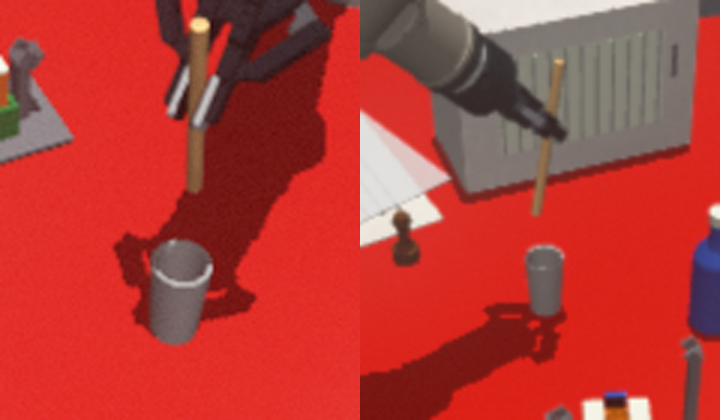

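The tool ran into joint limits: q6 is at its lower end and q7 near −2.96. I fit a simple kinematic model to the recorded states to pick a reachable heading for the insertion.

```bash
cat > kin.py <<'E'
import numpy as np
from scipy.optimize import least_squares
from scipy.spatial.transform import Rotation as T
from itertools import product
from station import bot
Q=np.array([[-1.24410675,.47761506,.02236384,1.55618513,-.01150489,1.10928691,-.08313011],[-.839,.326,.899,1.745,-.272,1.203,-1.606],[-1.249,-.015,.525,2.219,1.018,.29,-2.775]])
P=np.array([[.28416,.61183,.25256],[.57421,.01906,.33308],[.53480,.29611,.33761]])
O=[[-9.9e-5,.2157,.97646,-.00068],[1.3e-4,.99642,-.08452,-.0002],[-.071,.8999,.1891,.3865]]
o=bot.get_obs(); Q=np.vstack([Q,o['q']]); P=np.vstack([P,o['eef_pos']]); O.append(list(o['tool_rot']))
O=T.from_quat(np.roll(np.array(O),-1,axis=1))
z=lambda a:T.from_euler('z',a); y=lambda a:T.from_euler('y',a)
def fk(q,p,s):
    a0,d1,L1,L2,L3,a7,e1,e2,e3,a5=p
    R=z(a0+s[0]*q[0]); x=np.array([0,0,d1])
    R=R*y(q[1])*z(s[1]*q[2]); x=x+R.apply([e1,0,L1])
    R=R*y(q[3]); x=x+R.apply([e2,0,L2]); R=R*z(s[2]*q[4]+a5); R=R*y(q[5]); x=x+R.apply([e3,0,L3])
    return x,R*z(s[3]*q[6]+a7)
def res(p,s):
    r=[]
    for q,x0,R0 in zip(Q,P,O):
        x,R=fk(q,p,s); r+=[*(x-x0),*(.3*(R*R0.inv()).as_rotvec())]
    return r
if __name__=='__main__':
    best=None
    for s in product((1,-1),repeat=4):
        for a0 in(0,1.57,-1.57,3.14):
          for a7 in(0,1.57,-1.57,3.14):
            f=least_squares(res,[a0,.3,.4,.4,.3,a7,0,0,0,0],args=(s,),max_nfev=60)
            if best is None or f.cost<best[0]: best=(f.cost,s,f.x)
    print(best); np.save('kin.npy',np.r_[best[1],best[2]]); print(np.abs(res(best[2],best[1])).max())
E
python3 kin.py
```

```text
(np.float64(0.0003519064812272463), (-1, -1, -1, -1), array([-0.07431229,  0.30591261,  0.50034873,  0.47019124,  0.28093148,
        1.51064289,  0.04286234, -0.01377717,  0.0188699 , -0.00503336]))
0.013295326308449297
```

```bash
sed -i 's/a0,d1,L1,L2,L3,a7,e1,e2,e3,a5=p/a0,d1,L1,L2,L3,a7,e1,e2,e3,a5,f1,f2,f3,f0=p/; s/\[e1,0,L1\]/[e1,f1,L1]/; s/\[e2,0,L2\]/[e2,f2,L2]/; s/\[e3,0,L3\]/[e3,f3,L3]/; s/x=np.array(\[0,0,d1\])/x=R.apply([0,f0,d1])/' kin.py
cat > kfit.py <<'E'
from kin import *
s=(-1,-1,-1,-1); f=least_squares(res,[-.07,.3,.5,.47,.28,1.51]+[0]*8,args=(s,)); r=np.array(res(f.x,s)).reshape(-1,6)
print(f.x.round(4)); print((r*1000).round(1)); np.save('kin.npy',f.x)
E
python3 kfit.py
```

```text
[ 3.0000e-04  2.8630e-01  5.4080e-01  4.7210e-01  3.0340e-01  1.5713e+00
  1.2000e-03 -5.0000e-04  5.0000e-04 -2.0000e-04 -9.0873e+00  9.0559e+00
 -6.0000e-04 -3.0300e-02]
[[-0.   0.   0.  -0.  -0.  -0. ]
 [ 0.  -0.   0.   0.   0.2  0.1]
 [ 0.  -0.  -0.  -0.   0.  -0.1]
 [-0.   0.  -0.   0.1  0.   0. ]]
```

The fit is exact to under 0.1 mm. Now I search for a heading of the held perch, upright over the cup and inserted, that keeps good joint margins.

```bash
cat > ik.py <<'E'
from kin import *
p=np.load('kin.npy'); S=(-1,-1,-1,-1)
lo=np.array([-2.96,-.34,-1.41,.24,-1.37,.17,-2.96]); hi=np.array([2.96,2.1,1.46,2.44,4.51,1.92,2.96])
def ik(x,R,q0,w=0.02,bounds=True):
    f=lambda q:np.r_[(lambda a:[*(a[0]-x)*10,*(3*(a[1]*R.inv()).as_rotvec())])(fk(q,p,S)),w*(q-q0)]
    s=least_squares(f,np.clip(q0,lo+.03,hi-.03),bounds=(lo+.02,hi-.02)); a=fk(s.x,p,S)
    return s.x,np.linalg.norm(a[0]-x),np.linalg.norm((a[1]*R.inv()).as_rotvec())
R0=T.from_quat(np.roll([-0.071,.9,.189,.3865],-1)); p0=np.array([.5348,.2961,.3376])
top,bot_=[R0.inv().apply(np.array(e)-p0) for e in((.5473,.3003,.41),(.5246,.2886,.2227))]
ax=(top-bot_)/np.linalg.norm(top-bot_)
def upright(psi,lean=0.):
    # tool pose with the dowel vertical (lean in tool plane), tool heading psi
    yaw=T.from_euler('z',psi); g=np.arctan2(ax[0],-ax[2])  # dowel angle from tool -z towards tool x
    # base: tool down, x=heading, y=right of heading
    B=T.from_matrix(np.array([[1,0,0],[0,-1,0],[0,0,-1.]])); t=g-lean
    return yaw*B*T.from_rotvec([0,t,0])
E
python3 - <<'E'
from ik import *
print('top,bot in tool',top.round(4),bot_.round(4),ax.round(3)); q=bot.get_obs()['q']
R=upright(.3); print('check up',R.apply(ax).round(3),R.as_matrix()[:,2].round(3))
cup=np.array([.525,.304,0])
rng=np.random.default_rng(0)
for lean in(0,.15):
  for psi in np.radians(range(-180,180,30)):
    R=upright(psi,lean); out=[]
    for zb in(.13,.008):
        x=cup+[0,0,zb]-R.apply(bot_); best=None
        for k in range(8):
            s=ik(x,R,q if k==0 else lo+(hi-lo)*rng.random(7),.002)
            if s[1]<.003 and s[2]<.03:
                m=np.minimum(s[0]-lo,hi-s[0]).min()
                if best is None or m>best[0]: best=(m,s[0])
        out.append(best)
    print(lean,round(np.degrees(psi)),[None if b is None else (round(b[0],2),b[1].round(2).tolist()) for b in out])
E
```

```text
top,bot in tool [ 0.0614  0.0024 -0.0405] [-0.0916  0.0008  0.0705] [ 0.809  0.009 -0.588]
check up [ 0.003 -0.008  1.   ] [ 0.773  0.239 -0.588]
0 -180 [None, (np.float64(0.1), [0.02, 1.19, -0.98, 1.18, 0.22, 1.82, 0.67])]
0 -150 [None, (np.float64(0.02), [-0.66, 1.02, 0.12, 1.16, -0.12, 1.9, 1.57])]
0 -120 [None, (np.float64(0.13), [-0.92, 1.01, 0.32, 1.24, 0.08, 1.79, 1.98])]
0 -90 [(np.float64(0.24), [-1.1, 0.77, 0.34, 1.43, 0.4, 1.68, 2.27]), (np.float64(0.11), [-0.59, 0.94, -0.49, 1.42, 0.79, 1.81, 1.84])]
0 -60 [(np.float64(0.33), [-0.77, 0.61, -0.33, 1.69, 0.92, 1.59, 2.21]), (np.float64(0.57), [-0.96, 0.75, -0.06, 1.74, 0.86, 1.35, 2.13])]
0 -30 [(np.float64(0.43), [-0.91, 0.42, -0.19, 2.01, 1.16, 1.19, 2.36]), (np.float64(0.4), [-0.76, 0.65, -0.38, 2.04, 1.36, 1.23, 2.08])]
0 0 [(np.float64(0.2), [-0.34, 0.34, -0.74, 2.24, 1.66, 0.96, 2.42]), (np.float64(0.02), [-1.9, 1.43, 1.44, 2.38, 4.02, 0.61, -0.68])]
0 30 [(np.float64(0.06), [-0.53, 0.18, -0.19, 2.38, 2.68, 0.39, 1.92]), (np.float64(0.04), [0.08, 0.67, -0.91, 2.4, 2.56, 0.86, 2.31])]
0 60 [(np.float64(0.14), [0.37, 0.
[... 1503 characters left out ...]
15 30 [(np.float64(0.02), [-0.39, 0.19, -0.32, 2.25, 2.02, 0.19, 2.6]), (np.float64(0.11), [-0.52, 0.44, -0.18, 2.33, 2.74, 0.45, 1.88])]
0.15 60 [(np.float64(0.04), [0.64, 0.62, -1.37, 2.13, 1.0, 0.23, -1.89]), (np.float64(0.2), [-0.26, 0.48, -0.2, 2.24, 4.12, 0.42, 1.15])]
0.15 90 [(np.float64(0.33), [0.51, 0.61, -1.08, 1.93, -0.35, 0.58, -0.12]), (np.float64(0.21), [0.54, 0.93, -1.17, 1.99, 0.21, 0.38, -0.48])]
0.15 120 [(np.float64(0.65), [0.23, 0.64, -0.76, 1.69, -0.42, 1.07, 0.31]), (np.float64(0.64), [-0.1, 0.7, -0.28, 1.77, -0.73, 1.01, 0.69])]
0.15 150 [(np.float64(0.43), [-0.1, 0.69, -0.41, 1.47, -0.39, 1.49, 0.68]), (np.float64(0.57), [-0.2, 0.81, -0.26, 1.53, -0.44, 1.35, 0.84])]
```

```bash
python3 - <<'E'
from ik import *
import pickle
from h import tri
cs=pickle.load(open('c0.pkl','rb')); print('spray cap',tri(cs['scene'],(251.1,285.9),cs['side'],(318,139.8)))
q=bot.get_obs()['q']; cup=np.array([.525,.304,0]); x,R=fk(q,p,S)
def path(q,x0,R0_,x1,R1,n):
    d=(R1*R0_.inv()).as_rotvec(); worst=0
    for k in range(1,n+1):
        q,e,a=ik(x0+(x1-x0)*k/n,T.from_rotvec(d*k/n)*R0_,q,.03); worst=max(worst,e,a/5)
    return q,worst
for deg in(85,95,105,115):
  for lean in(.05,.12):
    qq=q.copy(); Rt=upright(np.radians(deg),lean); V=T.from_euler('z',np.radians(deg))*T.from_matrix(np.diag([1,-1,-1.]))
    V22=T.from_euler('z',np.radians(22))*T.from_matrix(np.diag([1,-1,-1.]))
    xa=np.array([.535,.309,.35]); o=[]
    qq,w=path(qq,x,R,xa,V22,10); o.append((qq.round(2).tolist(),w))
    qq,w=path(qq,xa,V22,xa,V,10); o.append((qq.round(2).tolist(),w))
    xb=cup+[0,0,.15]-Rt.apply(bot_); qq,w=path(qq,xa,V,xb,Rt,8); o.append((qq.round(2).tolist(),w))
    xc=cup+[0,0,.008]-Rt.apply(bot_); qq,w=path(qq,xb,Rt,xc,Rt,6); o.append((qq.round(2).tolist(),w))
    print(deg,lean,xb.round(3),xc.round(3)); [print('   ',a,round(b,4)) for a,b in o[:]]
E
```

```text
spray cap (array([0.72345655, 0.23345342, 0.160918  ]), np.float64(0.00080863006449754))
85 0.05 [0.524 0.307 0.266] [0.524 0.307 0.124]
    [-0.79, 0.31, 0.21, 1.59, -0.07, 1.25, -1.75] 0.0001
    [-0.65, 0.31, 0.04, 1.58, -0.01, 1.25, -0.7] 0.0
    [-0.09, 0.34, -0.21, 2.03, -1.19, 0.82, 0.53] 0.0
    [0.09, 0.62, -0.43, 2.08, -1.35, 0.6, 0.88] 0.0
85 0.12 [0.525 0.315 0.265] [0.525 0.315 0.123]
    [-0.79, 0.31, 0.21, 1.59, -0.07, 1.25, -1.75] 0.0001
    [-0.65, 0.31, 0.04, 1.58, -0.01, 1.25, -0.7] 0.0
    [-0.13, 0.33, -0.21, 2.01, -1.09, 0.78, 0.41] 0.0
    [-0.06, 0.57, -0.29, 2.07, -1.34, 0.61, 0.8] 0.0
95 0.05 [0.524 0.306 0.266] [0.524 0.306 0.124]
    [-0.79, 0.31, 0.21, 1.59, -0.07, 1.25, -1.75] 0.0001
    [-0.63, 0.31, 0.01, 1.58, -0.0, 1.25, -0.54] 0.0
    [-0.07, 0.4, -0.22, 1.94, -1.06, 0.96, 0.54] 0.0
    [-0.03, 0.63, -0.27, 2.0, -1.19, 0.79, 0.84] 0.0
95 0.12 [0.523 0.314 0.265] [0.523 0.314 0.123]
    [-0.79, 0.31, 0.21, 1.59, -0.07, 1.25, -1.75] 0.0001
    [-0.63, 0.31, 0.01, 1.58, -0.0, 1.25, -0.54] 0.0
    [-0.11, 0.38, -0.21, 1.92, -0.98, 0.92, 0.45] 0.0
    [-
[... 412 characters left out ...]
 0.0001
    [-0.61, 0.31, -0.02, 1.58, 0.01, 1.25, -0.37] 0.0
    [-0.11, 0.44, -0.22, 1.84, -0.88, 1.05, 0.49] 0.0
    [-0.08, 0.65, -0.26, 1.9, -0.96, 0.86, 0.72] 0.0
115 0.05 [0.523 0.306 0.266] [0.523 0.306 0.124]
    [-0.79, 0.31, 0.21, 1.59, -0.07, 1.25, -1.75] 0.0001
    [-0.59, 0.31, -0.05, 1.58, 0.02, 1.25, -0.2] 0.0
    [-0.07, 0.52, -0.24, 1.74, -0.83, 1.21, 0.59] 0.0
    [-0.06, 0.72, -0.25, 1.8, -0.86, 1.03, 0.78] 0.0
115 0.12 [0.52  0.313 0.265] [0.52  0.313 0.123]
    [-0.79, 0.31, 0.21, 1.59, -0.07, 1.25, -1.75] 0.0001
    [-0.59, 0.31, -0.05, 1.58, 0.02, 1.25, -0.2] 0.0
    [-0.11, 0.49, -0.23, 1.75, -0.78, 1.17, 0.54] 0.0
    [-0.1, 0.69, -0.25, 1.81, -0.83, 0.98, 0.72] 0.0
```

>>> drive_tool(series=[-1, 28, 1, -31, 0, -0.1, 0, -1, 31, 1, -28, 0, -0.13, 0, -1, 0, 0, 0, 0, -0.13, 0, -1, 0, 0, 0, 0, -0.13, 0, -1, 0, 0, 0, 0, -0.13, 0, -1, 0, 0, 0, 0, -0.12, 0, -1, 0, 0, 0, 0, 0, 0])

```text
t: 10.58
eef_pos: [0.5553, 0.3015, 0.3073]
tool_rot: [0.016, 0.98, 0.182, 0.081]
contact_force: [1.2, 0.7, -0.8]
gripper_width: 0.126
```

>>> drive_tool(series=[-1, 0, 0, 0, 0, 0, -0.16, -1, 0, 0, 0, 0, 0, -0.16, -1, 0, 0, 0, 0, 0, -0.16, -1, 0, 0, 0, 0, 0, -0.16, -1, 0, 0, 0, 0, 0, -0.16, -1, 0, 0, 0, 0, 0, -0.16, -1, 0, 0, 0, 0, 0, -0.16, -1, 0, 0, 0, 0, 0, -0.16, -1, 0, 0, 0, 0, 0, -0.16, -1, 0, 0, 0, 0, 0, 0])

```text
t: 11.82
eef_pos: [0.5531, 0.3009, 0.3067]
tool_rot: [0.065, 0.616, 0.783, 0.051]
contact_force: [-0.3, -0.1, -0.3]
gripper_width: 0.127
```

```bash
cat > goto.py <<'E'
from ik import *
def show(x1,R1,n):
    o=bot.get_obs(); R=T.from_quat(np.roll(o['tool_rot'],-1)); print(o['t'],'q',o['q'].round(2),'pos',o['eef_pos'].round(4),'w',round(o['gripper_width'],3)); print(R.as_matrix().round(3).tolist())
    d=(R.inv()*R1).as_rotvec(); t=R.inv().apply(x1-o['eef_pos']); print('turn first (tool rotvec)',d.round(3),'shift, tool axes before turn, mm',(t*1000).round(1),'after turn',(R1.inv().apply(x1-o['eef_pos'])*1000).round(1),'tgt',x1.round(4))
E
python3 - <<'E'
from goto import *
R=upright(np.radians(105),.08); cup=np.array([.525,.304,0])
show(cup+[0,-.003,.15]-R.apply(bot_),R,1); print('down',R.inv().apply([0,0,-1]).round(3))
E
```

```text
11.825 q [-0.65  0.29  0.01  1.72  0.12  1.01 -0.46] pos [0.5531 0.3009 0.3067] w 0.127
[[-0.232, 0.959, 0.164], [0.972, 0.235, -0.001], [-0.04, 0.16, -0.986]]
turn first (tool rotvec) [0.161 0.903 0.046] shift, tool axes before turn, mm [ 14.2 -34.4  35.7] after turn [-22.7 -27.9  37. ] tgt [0.5227 0.3066 0.2654]
down [-0.76  0.    0.65]
```

>>> drive_tool(series=[-1, 0, 0, 0, 0.027, 0.15, 0.008, -1, 0, 0, 0, 0.027, 0.15, 0.008, -1, 0, 0, 0, 0.027, 0.15, 0.008, -1, 0, 0, 0, 0.027, 0.15, 0.008, -1, 0, 0, 0, 0.027, 0.15, 0.008, -1, 0, 0, 0, 0.027, 0.15, 0.008, -1, 0, -28, 0, 0, 0, 0, -1, -7, 0, 20, 0, 0, 0, -1, 0, 0, 0, 0, 0, 0])

```text
t: 12.95
eef_pos: [0.5223, 0.3044, 0.287]
tool_rot: [-0.332, 0.555, 0.72, 0.251]
contact_force: [0.6, 0.4, 0.1]
gripper_width: 0.128
```

```bash
python3 m2.py c4; python3 - <<'E'
from goto import *
R=upright(np.radians(105),.08); cup=np.array([.525,.304,0])
show(cup+[0,-.003,.15]-R.apply(bot_),R,1); print('down',R.inv().apply([0,0,-1]).round(3))
E
```

```text
13.05 [-0.07   0.425 -0.224  1.819 -0.89   1.105  0.487] [0.5238 0.3042 0.2885] [ 0.5 -0.1 -0.3]
[[-0.165  0.966 -0.198]
 [ 0.632  0.258  0.731]
 [ 0.757 -0.005 -0.653]]
end pred [0.5241 0.314  0.3614]
end pred [0.5257 0.2981 0.1731]
down in tool [-0.757  0.005  0.653] X [-0.165  0.966 -0.198] Y [0.632 0.258 0.731]
scene 282 207
side 198 68
13.05 q [-0.07  0.42 -0.22  1.82 -0.89  1.11  0.49] pos [0.5238 0.3042 0.2885] w 0.121
[[-0.165, 0.966, -0.198], [0.632, 0.258, 0.731], [0.757, -0.005, -0.653]]
turn first (tool rotvec) [-0.002  0.004 -0.004] shift, tool axes before turn, mm [-15.8  -0.4  17. ] after turn [-15.8  -0.5  17. ] tgt [0.5227 0.3066 0.2654]
down [-0.76  0.    0.65]
```

View pics/c4.png

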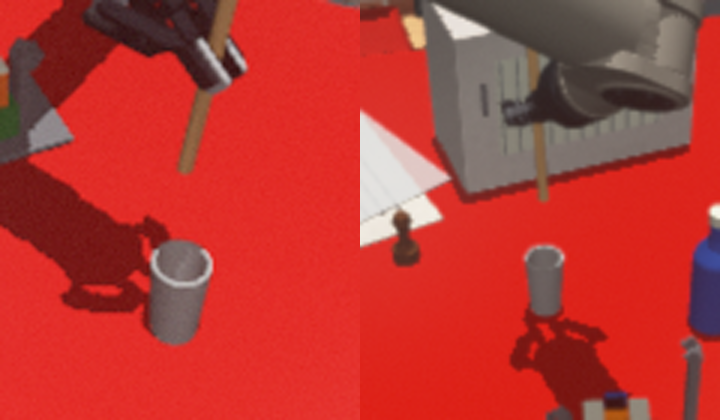

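The scene crop puts the perch bottom at (344,264) and the side crop at (258.5,134), right above the cup, which still stands. I triangulate the bottom relative to the rim.

```bash
python3 - <<'E'
from h import *
import pickle
cs=pickle.load(open('c4.pkl','rb')); s,d=cs['scene'],cs['side']
f=lambda x,y,x0,y0:((x+.5)/3-.5+x0,(y+.5)/3-.5+y0)
print('bottom',tri(s,f(186,171,282,207),d,f(183,199,198,68)),'rim',tri(s,f(181,264,282,207),d,f(184,257,198,68)))
E
```

```text
bottom (array([0.52518772, 0.29681905, 0.17164452]), np.float64(0.0016076554579148945)) rim (array([0.52603555, 0.30552406, 0.07741992]), np.float64(0.0006150968509524686))
```

>>> drive_tool(series=[-1, 3, 1, 3, 0, 0, 0, -1, -19, 0, 16, 0, 0, 0, -1, -19, 0, 16, 0, 0, 0, -1, -18, 0, 16, 0, 0, 0, -1, -18, 0, 16, 0, 0, 0, -1, -18, 1, 16, 0, 0, 0, -1, 0, 0, 0, 0, 0, 0])

```text
t: 13.92
eef_pos: [0.5236, 0.3091, 0.1655]
tool_rot: [-0.333, 0.555, 0.72, 0.251]
contact_force: [-0.7, 0.5, -0.4]
gripper_width: 0.124
```

```bash
python3 m2.py c5
```

```text
14.025 [-0.061  0.595 -0.252  1.884 -0.954  0.942  0.681] [0.5246 0.3095 0.1675] [0.8 0.1 0. ]
[[-0.166  0.966 -0.198]
 [ 0.631  0.259  0.732]
 [ 0.758 -0.003 -0.652]]
end pred [0.5247 0.3192 0.2405]
end pred [0.5266 0.3036 0.0521]
down in tool [-0.758  0.003  0.652] X [-0.166  0.966 -0.198] Y [0.631 0.259 0.732]
scene 282 207
side 198 68
```

>>> drive_tool(series=[-1, -16, -1, 12, 0, 0, 0, -1, -16, 0, 13, 0, 0, 0, -1, 0, 0, 0, 0, 0, 0])

```text
t: 14.4
eef_pos: [0.5223, 0.3065, 0.1238]
tool_rot: [-0.333, 0.555, 0.72, 0.251]
contact_force: [0.6, -0.0, -0.3]
gripper_width: 0.126
```

>>> drive_tool(series=[-0.4, 0, 0, 0, 0, 0, 0, 0, 0, 0, 0, 0, 0, 0, 0, 0, 0, 0, 0, 0, 0, 0, 0, 0, 0, 0, 0, 0])

```text
t: 14.9
eef_pos: [0.5235, 0.3072, 0.1264]
tool_rot: [-0.332, 0.554, 0.721, 0.253]
contact_force: [0.6, -0.6, -0.2]
gripper_width: 0.501
```

```bash
python3 m2.py c6
```

```text
15.0 [-0.05   0.66  -0.261  1.896 -0.976  0.893  0.751] [0.5235 0.3072 0.1263] [0.3 0.2 0.2]
[[-0.166  0.966 -0.198]
 [ 0.631  0.259  0.732]
 [ 0.758 -0.004 -0.652]]
end pred [0.5236 0.3168 0.1992]
end pred [0.5254 0.3012 0.0108]
down in tool [-0.758  0.004  0.652] X [-0.166  0.966 -0.198] Y [0.631 0.259 0.732]
scene 282 207
side 198 68
```

View pics/c6.png

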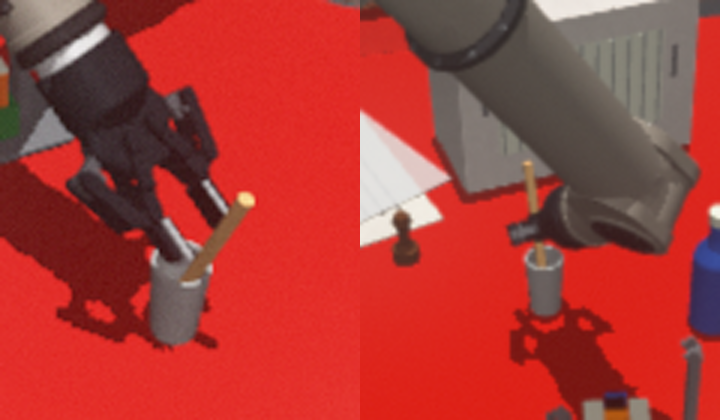

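The views show the perch released and leaning inside the cup, with the cup upright. The fingers are open around the dowel, so I retreat straight back along the tool axis.

>>> drive_tool(series=[0, 0, 0, -15, 0, 0, 0, 0, 0, 0, -25, 0, 0, 0, 0, 0, 0, -40, 0, 0, 0, 0, 0, 0, -40, 0, 0, 0, 0, 0, 0, -40, 0, 0, 0, 0, 40, 0, -40, 0, 0, 0, 0, 40, 0, 0, 0, 0, 0, 0, 0, 0, 0, 0, 0, 0])

```text
t: 16.0
eef_pos: [0.55, 0.2127, 0.321]
tool_rot: [-0.33, 0.552, 0.722, 0.254]
contact_force: [-0.3, -0.1, -0.0]
gripper_width: 0.504
```

```bash
python3 m2.py c7 | head -4; python3 - <<'E'
from goto import *
yaw=np.radians(170.5)  # tool x azimuth, jaws along station y
R=T.from_euler('z',yaw)*T.from_matrix(np.diag([1,-1,-1.])); show(np.array([.550,.020,.30]),R,1)
for a in (170.5,-9.5):
  R=T.from_euler('z',np.radians(a))*T.from_matrix(np.diag([1,-1,-1.])); q=bot.get_obs()['q']
  for z_ in(.3,.076): q,e,d=ik(np.array([.55,.02,z_]),R,q,.02); print(a,z_,q.round(2),e,d)
E
```

```text
16.1 [ 0.045  0.419 -0.166  1.749 -0.825  1.274  0.525] [0.5497 0.2105 0.3173] [0.4 0.3 0.3]
[[-0.166  0.966 -0.198]
 [ 0.632  0.259  0.731]
 [ 0.757 -0.003 -0.653]]
16.1 q [ 0.05  0.42 -0.17  1.75 -0.82  1.27  0.52] pos [0.5497 0.2105 0.3173] w 0.499
[[-0.166, 0.966, -0.198], [0.632, 0.259, 0.731], [0.757, -0.003, -0.653]]
turn first (tool rotvec) [ 0.487 -0.763 -1.07 ] shift, tool axes before turn, mm [-133.5  -48.9 -128. ] after turn [ -31.8 -187.8   17.3] tgt [0.55 0.02 0.3 ]
170.5 0.3 [-0.01  0.24 -0.17  1.79  0.04  1.12  1.21] 4.8675130136287586e-06 3.5675481246243823e-05
170.5 0.076 [-0.04  0.51 -0.14  1.98  0.11  0.65  1.15] 6.635896157149051e-06 3.164315819149259e-05
-9.5 0.3 [-0.38  0.23  0.28  1.82 -0.07  1.11 -1.82] 2.287539195866081e-05 0.0001943094487504982
-9.5 0.076 [-0.3   0.52  0.19  2.   -0.16  0.64 -1.74] 6.991871127152847e-06 3.225072310694996e-05
```

View pics/c7.png

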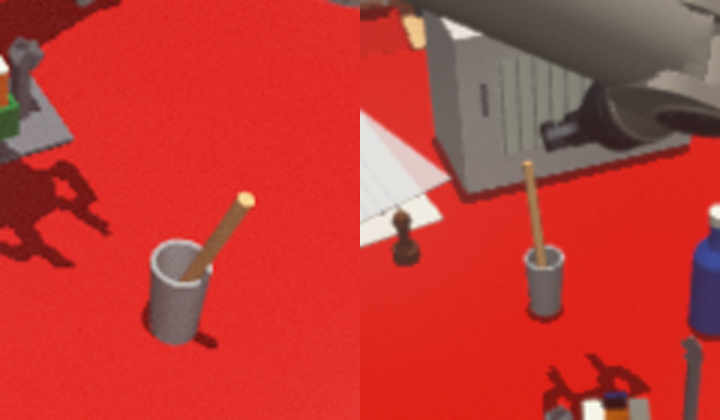

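The perch stands in the upright cup, let go, with nothing touching it. Next I turn the tool down and go over the cassette.

>>> drive_tool(series=[1, 0, 0, 0, 0.061, -0.095, -0.134, 1, 0, 0, 0, 0.061, -0.095, -0.134, 1, 0, 0, 0, 0.061, -0.095, -0.134, 1, 0, 0, 0, 0.061, -0.095, -0.134, 1, 0, 0, 0, 0.061, -0.095, -0.134, 1, 0, 0, 0, 0.061, -0.095, -0.134, 1, 0, 0, 0, 0.061, -0.095, -0.134, 1, 0, 0, 0, 0.06, -0.095, -0.134, 1, -8, -47, 0, 0, 0, 0, 1, -8, -47, 0, 0, 0, 0, 1, -8, -47, 0, 0, 0, 0, 1, -8, -47, 0, 0, 0, 0])

```text
t: 17.6
eef_pos: [0.55, 0.0175, 0.3151]
tool_rot: [-0.003, 0.083, 0.997, 0.001]
contact_force: [-0.0, 0.3, -0.3]
gripper_width: 1.0
```

>>> drive_tool(series=[1, 0, 0, 0, 0, 0, 0, 1, 0, 0, 0, 0, 0, 0])

```text
t: 17.85
eef_pos: [0.5504, 0.0203, 0.3155]
tool_rot: [-0.002, 0.082, 0.997, 0.002]
contact_force: [0.6, 1.3, -0.2]
gripper_width: 1.001
```

```bash
python3 - <<'E'
from goto import *
from h import *
import pickle
yaw=np.radians(170.5); R=T.from_euler('z',yaw)*T.from_matrix(np.diag([1,-1,-1.])); show(np.array([.550,.020,.30]),R,1)
c=shot('wrist'); pickle.dump(c,open('c8.pkl','wb'))
u,v=proj(c,[.55,.02,.09])[0].astype(int); x0,y0=max(u-80,0),max(v-65,0); print(x0,y0,u,v)
cv2.imwrite('pics/c8.png',cv2.resize(c['pixels'][y0:y0+130,x0:x0+160],None,fx=5,fy=5,interpolation=cv2.INTER_CUBIC)[:600])
E
```

```text
17.85 q [-0.04  0.23 -0.13  1.77  0.03  1.15  1.23] pos [0.5504 0.0203 0.3155] w 1.001
[[-0.986, 0.164, -0.005], [0.164, 0.986, 0.003], [0.005, 0.003, -1.0]]
turn first (tool rotvec) [ 0.003 -0.005  0.001] shift, tool axes before turn, mm [ 0.3 -0.4 15.5] after turn [ 0.4 -0.3 15.5] tgt [0.55 0.02 0.3 ]
200 116 280 181
```

View pics/c8.png

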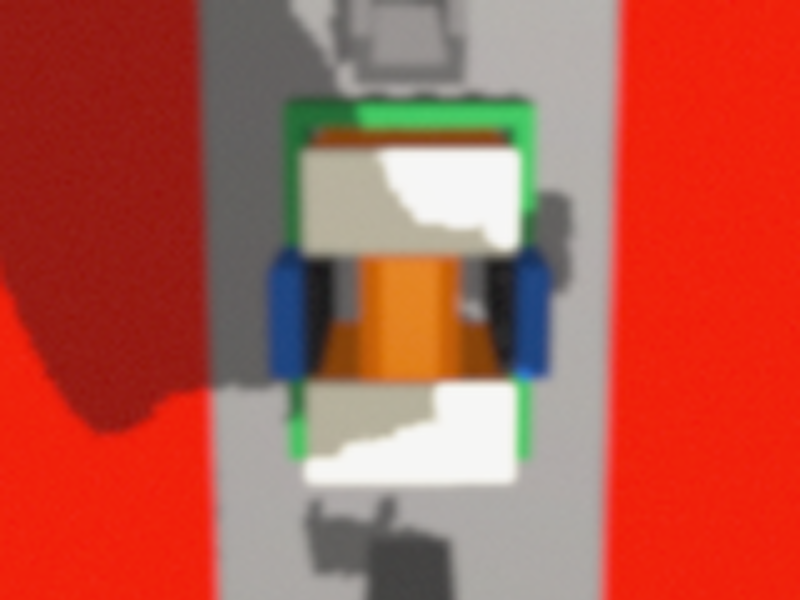

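The crop shows the cassette's white top corners at (300,148), (520,148), (518,484) and (303,484), with the blue pads' outer top edges at x≈268 and 550. I locate the centre.

```bash
python3 - <<'E'
from h import *
import pickle
c=pickle.load(open('c8.pkl','rb')); C=lambda x,y:((x+.5)/5-.5+200,(y+.5)/5-.5+116)
P=np.array([onz(c,C(*p),.088) for p in((300,148),(520,148),(518,484),(303,484))]); print(P.round(4),P.mean(0).round(4)); v=P[0]+P[1]-P[2]-P[3]; print('yaw',np.degrees(np.arctan2(v[1],v[0])),np.linalg.norm(v)/2)
a,b=onz(c,C(268,314),.093),onz(c,C(550,314),.093); print('pads',a.round(4),b.round(4),np.linalg.norm(a-b),((a+b)/2).round(4))
E
```

```text
[[ 0.5094  0.005   0.088 ]
 [ 0.5168  0.0493  0.088 ]
 [ 0.5873  0.0383  0.088 ]
 [ 0.5796 -0.0072  0.088 ]] [0.5483 0.0214 0.088 ]
yaw 170.62397553025897 0.07126343920566088
pads [ 0.5412 -0.0072  0.093 ] [0.5508 0.0501 0.093 ] 0.0581514618350009 [0.546  0.0215 0.093 ]
```

>>> drive_tool(series=[1, 2, 0, 0, 0.003, -0.005, 0, 1, 0, 0, 50, 0, 0, 0, 1, 0, 0, 50, 0, 0, 0, 1, 0, 0, 50, 0, 0, 0, 1, 0, 0, 50, 0, 0, 0, 1, 0, 0, 25, 0, 0, 0, 1, 0, 0, 14, 0, 0, 0, 1, 0, 0, 0, 0, 0, 0])

```text
t: 18.9
eef_pos: [0.549, 0.0215, 0.0771]
tool_rot: [0.0, 0.081, 0.997, -0.0]
contact_force: [-0.3, 0.6, 0.5]
gripper_width: 1.001
```

>>> drive_tool(series=[0.5, 0, 0, 0, 0, 0, 0, -1, 0, 0, 0, 0, 0, 0, -1, 0, 0, 0, 0, 0, 0, -1, 0, 0, 0, 0, 0, 0, -1, 0, 0, 0, 0, 0, 0, -1, 0, 0, 0, 0, 0, 0], force=40)

```text
t: 19.65
eef_pos: [0.5505, 0.0202, 0.08]
tool_rot: [0.002, 0.082, 0.997, -0.0]
contact_force: [-4.6, -1.1, 14.6]
gripper_width: 0.48
```

>>> drive_tool(series=[-1, 0, 0, 0, 0, 0, 0, -1, 0, 0, 0, 0, 0, 0, -1, 0, 0, -6, 0, 0, 0, -1, 0, 0, -6, 0, 0, 0, -1, 0, 0, -6, 0, 0, 0, -1, 0, 0, 0, 0, 0, 0])

```text
t: 20.4
eef_pos: [0.5495, 0.0209, 0.096]
tool_rot: [0.001, 0.082, 0.997, 0.0]
contact_force: [-0.7, 0.1, -2.8]
gripper_width: 0.471
```

```bash
python3 - <<'E'
from h import *
import pickle
cs={n:shot(n) for n in('scene','side')}; pickle.dump(cs,open('c9.pkl','wb'))
c0=pickle.load(open('c0.pkl','rb'))
o=bot.get_obs(); print(o['t'],o['eef_pos'],o['contact_force'],o['gripper_width'])
# orange rows near the cassette before/after (side view)
for n,b in(('side',(195,240,262,310)),('scene',(215,265,250,300))):
    for c in(c0[n],cs[n]):
        h=cv2.cvtColor(c['pixels'],cv2.COLOR_BGR2HSV)[b[0]:b[1],b[2]:b[3]]; m=cv2.inRange(h,(0,0,190),(180,60,255)); ys,xs=np.nonzero(m)
        print(n,'white',len(xs),ys.min()+b[0] if len(ys) else 0,ys.mean()+b[0] if len(ys) else 0)
E
```

```text
20.5 [0.54909223 0.02088646 0.09539892] [ 1.1282888  -1.00229067 -3.94150576] 0.4786318172225407
side white 90 201 206.12222222222223
side white 5 198 198.4
scene white 142 222 228.95774647887325
scene white 18 224 229.11111111111111
```

>>> drive_tool(series=[-1, 0, 0, -10, 0, 0, 0, -1, 0, 0, -20, 0, 0, 0, -1, 0, 0, -20, 0, 0, 0, -1, 0, 0, -25, 0, 0, 0, -1, 0, 0, -25, 0, 0, 0, -1, 0, 0, -25, 0, 0, 0, -1, 0, 0, -20, 0, 0, 0, -1, 0, 0, -15, 0, 0, 0, -1, 0, 0, -8, 0, 0, 0, -1, 0, 0, 0, 0, 0, 0, -1, 0, 0, 0, 0, 0, 0])

```text
t: 21.88
eef_pos: [0.5484, 0.0208, 0.2627]
tool_rot: [0.0, 0.082, 0.997, -0.0]
contact_force: [-0.5, -1.0, -2.5]
gripper_width: 0.473
```

```bash
python3 - <<'E'
from h import *
import pickle
cs={n:shot(n) for n in('scene','side')}; pickle.dump(cs,open('c10.pkl','wb'))
o=bot.get_obs(); print(o['t'],o['eef_pos'],o['contact_force'].round(1),o['torque'].round(2),o['gripper_width'])
out=[]
for n in('scene','side'):
    u,v=proj(cs[n],[.55,.12,.15])[0].astype(int); x0,y0=max(u-75,0),max(v-90,0); print(n,x0,y0)
    out.append(cv2.resize(cs[n]['pixels'][y0:y0+210,x0:x0+150],(400,560),interpolation=cv2.INTER_CUBIC))
cv2.imwrite('pics/c10.png',np.hstack(out))
E
```

```text
21.975 [0.54844676 0.02083028 0.26266634] [ 0.6  0.4 -2.8] [-0.02  0.01 -0.03] 0.4724676808530282
scene 214 141
side 201 80
```

View pics/c10.png

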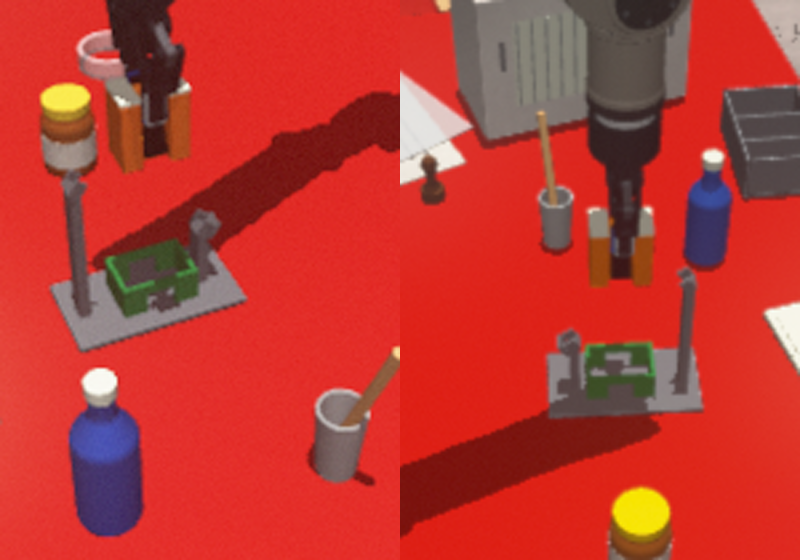

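The final view shows the cassette held level, clear of the dock and brackets, at side crop bottom edge (592–650, 286). The perch stands in the upright cup and the bystanders are in place. A quick height check, then hand in.

```bash
python3 - <<'E'
from h import *
import pickle
d=pickle.load(open('c10.pkl','rb'))['side']; k=150/400
n=np.array([np.sin(np.radians(9.5)),np.cos(np.radians(9.5)),0]); o,v=ray(d,(201+221*k,80+286*k))
P=np.array([.5485,.021,0])-.022*n; s=n@(P-o)/(n@v); print('underside point',o+s*v)
print(bot.get_obs()['joint_vel'].round(4).tolist(), bot.get_obs()['gripper_width'])
if (o+s*v)[2]>.155: print(bot.hand_in())
E
```

```text
underside point [ 0.54503958 -0.00072684  0.18882913]
[-0.0003, -0.0013, 0.0007, -0.0028, -0.0027, 0.0008, -0.0013] 0.4724676808530282
the job is handed in; nothing more can be done
None
```

The perch is standing in the steel cup, let go, and I handed in with the cassette held level above the dock by its pinched catches, at about 22 s of the 51 s allowed. The hand-in gave no verdict.

- **Perch:** I lifted it off its brackets. My first approach to the cup ran into joint limits: q6 stopped at its 0.17 limit and q7 came within 0.002 rad of its −2.96 limit. I backed off, chose a different heading and inserted the perch from there. The last pictures show it leaning a little inside the cup, which is upright.
- **Cassette:** I pinched both catches at 40 N and drew the cassette straight up. The picture ray puts its underside about 19 cm above the table, so its centre is about 23 cm up, and it looks level. The arm was still, the load read 2.8 N for an expected 2 N or so, and the station, jar and spray were clear of it. The stamp and tape in view had not visibly moved; the brush was outside the last picture.
- **Not confirmed or off:**
  - Catch travel could not be measured directly. I infer that both catches released because the cassette came out freely.
  - The gripper opening read 0.47, about 40 mm if the scale is linear. I expected 45 mm with both catches home, and put the gap down to a non-linear scale.
  - During pinching the tool felt a brief 15 N vertical push and rose about 3 mm. This eased as soon as I lifted.

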